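# Find the rocking corner of the register plate and shim it

### The arm

A 6-joint arm with a two-finger parallel gripper is mounted at the origin on the work surface; the furniture and walls round the work are solid. World frame = base frame: x ahead of the robot, y to its left, z up, the work surface at z = 0. Lengths are in mm, angles in rad, forces in N, time in s.
With the tool pointing down it reaches from about 350 to 775 mm from the base axis. Payload 5.5 kg.
Tool frame: the origin (TCP) lies at the very end of the fingers, on their centre line; the grasp point (between the pads) lies 19 mm behind it; z points along the fingers, x is the direction in which the jaws open and shut, and the axes are right-handed (so a half turn about z gives the same grasp; the last joint's range is limited). The gripper opens to 85 mm and grips with 20 to 120 N. Pads are 22 mm wide; open, the fingers measure 114 mm over their backs; the gripper's body (76 mm by 85 mm) begins 54 mm behind the grasp point. The pads swing forward as they close: fully open they stand 13 mm farther back than shut.
Start: joints at [-1.327, 0.313, 0.046, 1.304, 0, 1.431], TCP at [215.306, -533.212, 231.323] pointing down, gripper open.
Joint ranges: [-2.76, 2.76], [-0.86, 1.69], [-1.03, 1.26], [-2.2, 2.34], [-1.47, 1.5], [-3.14, 3.14]. Speed limits (rad/s): [2.57, 2.57, 3.14, 3.14, 3.14, 3.14].

### API

Orientations are given as a unit quaternion [w, x, y, z].
In Python, from plant import read_state, viewer, workorder gives the robot as it stands. The module is installed in compiled form; this text tells all that it offers.
- The arm moves only by the shell command python3 -m inch 'ROWS' [OPENING]. ROWS is JSON, a list of rows, each a list of 4 numbers: the shift along the tool's x, y, z in cm, then the turn about the tool's z in degrees. In form: [[x, y, z, roll], ...]. A call has 1 to 12 rows; each row shifts and turns the commanded pose from where the row before left it, along the tool's axes as they then stand; what a row does not reach is not made up. A row lasts 1/12 s, in which the tool goes at most 41.7 mm and 7.16 degrees, less where a joint would pass 70% of its speed; a pose out of reach is approached as far as the arm can. A call is refused whole if a number of a shift passes 4.17 or a number of a turn 7.16, either way. A call with a gripper value outside its range is refused whole. OPENING is the finger opening in cm, from 0 to 8.54, set as the call begins (- or left out, the last holds). The fingers move at their own pace and stop on an object; the grip force is fixed at half the most. Time passes only in rows, so rows that do not move let the fingers close. It gives the time, the measured TCP pose, the force and the opening at its end, in the units of the state.
- read_state(): the state, without advancing time (a new reading comes with each control period).
- viewer.get_image(name): name is "scene" or "top"; returns a dict with "frame" (420x560x3 uint8, red, green, blue), "depth" (420x560 float32, mm along the optical axis (not along the pixel's ray), 0 where there is no reading), "mtx" (3x3 intrinsics, pixels), "R" (3x3) and "t" (3): a world point X has camera coordinates R X + t. Camera axes: x right, y down, z forward; pixel columns grow to the right and rows downward; lengths in mm; the calibration is good to about 2 mm. A picture is of the moment at which its call begins.
- workorder.job_done(): hands the job in, once; it reports no verdict.
The state is a dict: "clock": time; "joint_pos": joint angles; "qd": joint speeds; "tau": joint torques, N m; "position": TCP position; "ee_rot": TCP orientation; "force": force on the tool from outside, world axes, zero at the start; "moment": the same for the moment, N m; "gripper_width": finger opening in mm.
Only numpy, scipy, OpenCV 4.12 (cv2) and the standard library are available. Lean on these libraries where they do the work, as an engineer would, in place of code of your own. Each camera call takes 0.05 s, during which the arm holds its last target.

### The job

The register plate has to stand dead firm before the next coat, but one of its four corner lugs rocks on a short foot. Press down on the lugs with a fingertip until you find the one that gives, press the brass shim leaf of that corner fully flat, leaving the other three leaves parked up, and then press the same lug again, firmly, to prove that it no longer gives. Only touch and press: pick nothing up, do not shift the plate or anything lying on or round it, and finish with the hand clear.

Things in the scene. Friction and masses are not known exactly. Their poses are not given: they have to be found in the camera images.
- register_plate: Grey cast register plate, loose, 0.9 kg: 164x104x8 mm body (x by y) with a brown coated sheet and two brass pins (7 mm tall) on it, and four lugs, 26 mm (x) by 50 mm (y), reaching out left and right near its corners. Press the lugs at their middles, x = +-65, y = +-86 mm from the plate's centre. Origin: centre of the underside, 36 mm above the worktop.
- plate_top (a point): Centre of the plate's upper face, 44 mm above the worktop; the lugs' tops are level with it. The rocking lug sinks about 3 mm under 1 to 2 N, is firm there, and springs back when let go, so it cannot be seen. The other three lugs do not give (under 1 mm at 10 N). A shim flat at the right corner leaves the plate level; at a wrong corner it tips it.
- baseboard: Fixed wooden board under the bed, 205x262x8 mm, with the same x, y and yaw as the register plate (it reaches 119 mm to -x and 86 mm to +x of this point). Origin: underside, on the worktop, under the plate's centre. (A firm test press on a lug is 5 to 15 N.)
- foot_a: One of four steel feet screwed to the board, one under the middle of each lug; which is under which lug varies. Origin: centre of its underside, 8 mm above the worktop; x as the plate's x. Its brass shim leaf (18 mm wide, 60 mm long, with a red sleeve near its end) turns about a pin straight above the origin, 21 mm above the worktop (3.5 mm lower on the short foot).
- shim_a (a joint): Hinge of foot_a's shim leaf, rad: 0 = flat, 0.64 to 0.80 = parked, sloping up and out from under the lug towards the plate's -x (the robot's side). Pressed down some 30 mm from the pin it turns with about 3 N and stays where it is left. Flat, its upper face is 19 mm above the worktop (15.5 mm on the short foot), against a firm stop; its cam heel then carries the lug.
- foot_b: One of four steel feet screwed to the board, one under the middle of each lug; which is under which lug varies. Origin: centre of its underside, 8 mm above the worktop; x as the plate's x. Its brass shim leaf (18 mm wide, 60 mm long, with a red sleeve near its end) turns about a pin straight above the origin, 21 mm above the worktop (3.5 mm lower on the short foot).
- shim_b (a joint): Hinge of foot_b's shim leaf, rad: 0 = flat, 0.64 to 0.80 = parked, sloping up and out from under the lug towards the plate's -x (the robot's side). Pressed down some 30 mm from the pin it turns with about 3 N and stays where it is left. Flat, its upper face is 19 mm above the worktop (15.5 mm on the short foot), against a firm stop; its cam heel then carries the lug.
- foot_c: One of four steel feet screwed to the board, one under the middle of each lug; which is under which lug varies. Origin: centre of its underside, 8 mm above the worktop; x as the plate's x. Its brass shim leaf (18 mm wide, 60 mm long, with a red sleeve near its end) turns about a pin straight above the origin, 21 mm above the worktop (3.5 mm lower on the short foot).
- shim_c (a joint): Hinge of foot_c's shim leaf, rad: 0 = flat, 0.64 to 0.80 = parked, sloping up and out from under the lug towards the plate's -x (the robot's side). Pressed down some 30 mm from the pin it turns with about 3 N and stays where it is left. Flat, its upper face is 19 mm above the worktop (15.5 mm on the short foot), against a firm stop; its cam heel then carries the lug.
- foot_d: One of four steel feet screwed to the board, one under the middle of each lug; which is under which lug varies. Origin: centre of its underside, 8 mm above the worktop; x as the plate's x. Its brass shim leaf (18 mm wide, 60 mm long, with a red sleeve near its end) turns about a pin straight above the origin, 21 mm above the worktop (3.5 mm lower on the short foot).
- shim_d (a joint): Hinge of foot_d's shim leaf, rad: 0 = flat, 0.64 to 0.80 = parked, sloping up and out from under the lug towards the plate's -x (the robot's side). Pressed down some 30 mm from the pin it turns with about 3 N and stays where it is left. Flat, its upper face is 19 mm above the worktop (15.5 mm on the short foot), against a firm stop; its cam heel then carries the lug.
- eraser: blue-sleeved eraser, 46x23x13 mm, lying on the sheet in the middle of the register plate; a loose bystander. Origin: centre of its underside.
- marker: black and white marker pen, 131x13 mm, lying right of the bed near the tray; a loose bystander. Origin: centre of its underside.
- pigment_tub: pigment tub with a black lid, 56 mm across, 52 mm tall, left of the bed; a loose bystander. Origin: centre of its underside.
- tape_roll: roll of masking tape lying flat, 118 mm across, 25 mm tall, right of the bed and nearer the robot; a loose bystander. Origin: centre of its underside.
- film_can: black film can with a grey lid, 35 mm across, 51 mm tall, left of the bed; a loose bystander. Origin: centre of its underside.
- pin_tin: red and white tin, 64x42x18 mm, right of the bed towards the back; a loose bystander. Origin: centre of its underside.
- bone_folder: flat bone-coloured folder, 146x22x8 mm, lying left of the bed near the robot; a loose bystander. Origin: centre of its underside.

How it is judged (in metres and radians):
On the way, in this order (a step that is already met when the one before it is completed fails the run):
1. a press of the fingers makes the rocking lug sink: the plate tips by more than 0.015 rad under a finger force over 0.5 N (contact force between the fingers and register_plate above 0.5 N and angle between register_plate's own z axis and vertical above 0.015 rad), for 0.1 s.
2. one shim leaf is pressed flat (below 0.12 rad), the other three are still up, and the plate sits level (a leaf at a wrong corner tips it) (((value of joint shim_a below 0.12 rad and value of joint each of shim_b, shim_c, shim_d above 0.5 rad) or (value of joint shim_b below 0.12 rad and value of joint each of shim_a, shim_c, shim_d above 0.5 rad) or (value of joint shim_c below 0.12 rad and value of joint each of shim_a, shim_b, shim_d above 0.5 rad) or (value of joint shim_d below 0.12 rad and value of joint each of shim_a, shim_b, shim_c above 0.5 rad)) and angle between register_plate's own z axis and vertical below 0.008 rad), for 0.2 s.
3. the lug over the flat shim is pressed again with more than 4 N and the plate stays level (within 0.008 rad) (contact force between the fingers and register_plate above 4 N and angle between register_plate's own z axis and vertical below 0.008 rad and ((value of joint shim_a below 0.12 rad and horizontal distance between the grasp point and foot_a below 0.045 m) or (value of joint shim_b below 0.12 rad and horizontal distance between the grasp point and foot_b below 0.045 m) or (value of joint shim_c below 0.12 rad and horizontal distance between the grasp point and foot_c below 0.045 m) or (value of joint shim_d below 0.12 rad and horizontal distance between the grasp point and foot_d below 0.045 m))), for 0.2 s.
At the end, for the whole second after the job is handed in: Exactly one shim leaf is flat (below 0.12 rad) and the other three are up (above 0.5 rad); the register plate lies level (within 0.008 rad), at rest, within 12 mm of where it was (all of step 2 and distance of register_plate from where it was at the start of the episode below 0.012 m and linear speed of register_plate below 0.01 m/s); the robot touches nothing.
It fails at once if the register plate is lifted (8 mm) or pushed more than 15 mm (height (world z) of register_plate above 0.044 m or distance of register_plate from where it was at the start of the episode above 0.015 m).
It fails at once if a second shim leaf is pressed down, or a leaf is pried up (over 1.0 rad) (value of joint each of shim_a, shim_b below 0.4 rad or value of joint each of shim_a, shim_c below 0.4 rad or value of joint each of shim_a, shim_d below 0.4 rad or value of joint each of shim_b, shim_c below 0.4 rad or value of joint each of shim_b, shim_d below 0.4 rad or value of joint each of shim_c, shim_d below 0.4 rad or value of joint any of shim_a, shim_b, shim_c, shim_d above 1 rad).
It fails at once if a bystander is picked up or shifted by more than 25 mm (distance of any of eraser, marker, pigment_tub, tape_roll, film_can, pin_tin, bone_folder from where it was at the start of the episode above 0.025 m).
It also fails if it takes over 64 s, if anything falls off the work surface, if the arm or the gripper's body presses on something with over 40 N, if the wrist force passes 120 N, or if a joint passes its speed limit or range.

## Working session

There is one attempt and no reset: what is moved stays moved. The work goes in short steps, Python scripts to look and compute and a shell command to move; the robot and the scene stay as the last step left them, time stands still between calls to the robot, and variables do not carry over. Pictures are saved under pics/ and viewed, and the job is handed in when it is done.

```bash
mkdir -p pics; python3 - <<'E'
from plant import read_state, viewer
import cv2,pickle
print(read_state())
d={}
for n in("scene","top"):
    i=viewer.get_image(n); d[n]=i
    cv2.imwrite(f"pics/{n}0.png",i["frame"][:,:,::-1]); print(n,i["mtx"],i["R"],i["t"])
pickle.dump(d,open("img0.pkl","wb"))
E
```

```text
{'clock': 0.0, 'joint_pos': array([-1.32660602e+00,  3.13981698e-01,  4.50005271e-02,  1.30361887e+00,
       -2.76763101e-05,  1.43117531e+00]), 'qd': array([ 1.23406396e-03, -1.01591640e-03,  8.68724134e-04,  3.21594389e-04,
       -1.63267186e-05,  7.71594644e-04]), 'tau': array([ 8.10461061e-04, -4.80630970e+01,  2.98531741e+01,  1.95299461e-02,
       -4.31033342e-07,  1.18394271e-05]), 'position': array([ 215.16051696, -532.67716164,  230.42833561]), 'ee_rot': array([-5.93226075e-04,  8.28992193e-01, -5.59259449e-01, -6.79423691e-04]), 'force': array([-0.26217346, -0.80929538,  0.44760593]), 'moment': array([-0.03417826, -0.01195032,  0.00707021]), 'gripper_width': 85.381534435769}
scene [[492.14009118   0.         277.11976398]
 [  0.         492.14009118 213.28761529]
 [  0.           0.           1.        ]] [[-0.8962746  -0.44289562  0.02313692]
 [-0.28163986  0.52809552 -0.80112053]
 [ 0.34259427 -0.72454026 -0.59805566]] [382.8242083  246.04782156 867.2555767 ]
top [[519.73481436   0.         279.60720236]
 [  0.         519.73481436 206.11605064]
 [  0.           0.           1.        ]] [[ 0.02706014 -0.99963272 -0.00147385]
 [-0.98343313 -0.02635719 -0.17934486]
 [ 0.17924014  0.00630253 -0.98378516]] [-102.46833716  489.11744903 1117.27421953]
```

View pics/scene0.png

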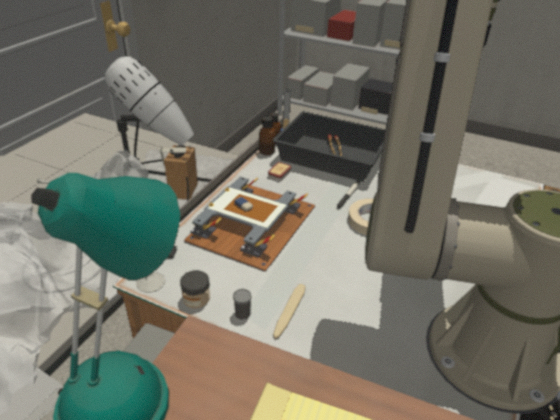

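View pics/top0.png

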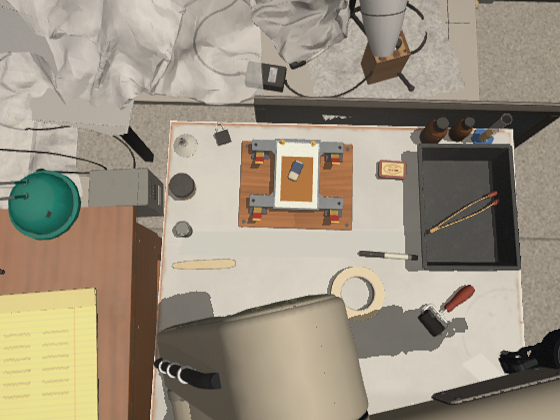

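```bash
cat > h.py <<'E'
import numpy as np, pickle
def cast(im,px,z):
    K,R,t=im["mtx"],im["R"],im["t"]
    p=np.atleast_2d(np.asarray(px,float)); d=np.c_[p,np.ones(len(p))]@np.linalg.inv(K).T@R
    c=-R.T@t; return c+d*((z-c[2])/d[:,2])[:,None]
def proj(im,X):
    c=np.atleast_2d(X)@im["R"].T+im["t"]; q=c@im["mtx"].T; return q[:,:2]/q[:,2:]
def world(im):
    dd=im["depth"]; v,u=np.indices(dd.shape); K=im["mtx"]
    P=np.stack([(u-K[0,2])/K[0,0]*dd,(v-K[1,2])/K[1,1]*dd,dd],-1)
    return (P-im["t"])@im["R"]
E
python3 - <<'E'
from h import *; import cv2
d=pickle.load(open("img0.pkl","rb")); im=d["top"]
cv2.imwrite("pics/topz.png",cv2.resize(im["frame"][125:245,225:375,::-1],None,fx=5,fy=5,interpolation=cv2.INTER_CUBIC))
W=world(im); 
hsv=cv2.cvtColor(im["frame"],cv2.COLOR_RGB2HSV)
roi=np.zeros(hsv.shape[:2],bool); roi[130:235,232:358]=1
m=roi&(hsv[...,1]<70)&(W[...,2]>36)&(W[...,2]<52)&(hsv[...,2]<190)
n,l,s,c=cv2.connectedComponentsWithStats(m.astype(np.uint8))
for i in range(1,n):
    if s[i,4]>20: print(s[i],c[i],cast(im,c[i],44)[0], np.median(W[l==i],0))
wood=roi&(W[...,2]>3)&(W[...,2]<13)
q=cv2.minAreaRect(np.argwhere(wood)[:,::-1].astype(np.float32)); print(q); print(cast(im,cv2.boxPoints(q),8))
red=roi&((hsv[...,0]<6)|(hsv[...,0]>172))&(hsv[...,1]>150)
n,l,s,c=cv2.connectedComponentsWithStats(red.astype(np.uint8))
for i in range(1,n):
    if s[i,4]>5: print("red",s[i],c[i],np.median(W[l==i],0))
E
```

```text
[ 249  139   95   72 1562] [296.70102433 174.20742638] [ 566.03861298 -125.89603532   44.        ] [ 566.5250778  -127.71891117   43.47389793]
((294.5, 182.0), (104.0, 125.0), 90.0)
[[ 678.47800653   28.66638223    8.        ]
 [ 686.34167983 -267.27303358    8.        ]
 [ 438.34694305 -267.36469116    8.        ]
 [ 430.67888464   17.88229557    8.        ]]
red [255 157   9   4  34] [259.23529412 158.55882353] [599.42992293 -39.63027874  44.42704593]
red [331 158   9   4  26] [334.65384615 159.76923077] [ 599.75547722 -210.29983196   51.10850152]
red [253 213   8   5  40] [256.5 215. ] [469.61633154 -38.53983108  48.86202338]
red [330 215   9   5  36] [333.77777778 217.47222222] [ 467.68668066 -210.57632671   48.36115196]
```

View pics/topz.png

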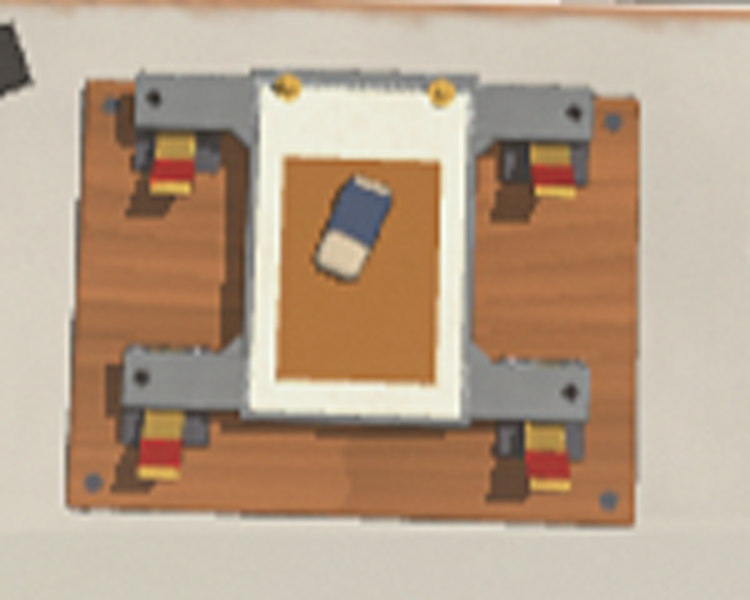

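```bash
python3 - <<'E'
from h import *
d=pickle.load(open("img0.pkl","rb")); im=d["top"]
z=np.array([(137,72),(136,130),(593,87),(589,142),(125,348),(121,406),(590,362),(588,420)],float)
px=(z+.5)/5-.5+[225,125]
W=cast(im,px,44)[:,:2]
M=np.array([(78,111),(52,111),(78,-111),(52,-111),(-52,111),(-78,111),(-52,-111),(-78,-111)],float)
mw,mm=W.mean(0),M.mean(0)
H=(M-mm).T@(W-mw);U,S,V=np.linalg.svd(H);R=(U@V).T
print("yaw",np.arctan2(R[1,0],R[0,0]),"c",mw-R@mm); print(np.round(W-mw-M@R.T,1))
for n,p in dict(FL=(65,86),FR=(65,-86),NL=(-65,86),NR=(-65,-86)).items(): print(n,R@p+mw, "reach",np.hypot(*(R@p+mw)), "leaf30",R@(np.array(p)-[35,0])+mw, "pin-dir",R@[-1,0])
E
```

```text
yaw -0.0047900527039044715 c [ 567.69238746 -125.52977677]
[[-0.1 -7. ]
 [-1.6 -7.6]
 [-0.6  6.4]
 [-0.7  7.9]
 [ 0.9 -6.9]
 [ 0.4 -6.2]
 [ 1.1  6.4]
 [ 0.7  7.1]]
FL [633.10358472 -39.84211562] reach 634.3560066409789 leaf30 [598.10398625 -39.67446442] pin-dir [-0.99998853  0.00479003]
FR [ 632.2796988  -211.84014239] reach 666.8237124216048 leaf30 [ 597.28010033 -211.67249118] pin-dir [-0.99998853  0.00479003]
NL [503.10507612 -39.21941115] reach 504.63142968346756 leaf30 [468.10547765 -39.05175995] pin-dir [-0.99998853  0.00479003]
NR [ 502.2811902  -211.21743792] reach 544.8845750345865 leaf30 [ 467.28159173 -211.04978671] pin-dir [-0.99998853  0.00479003]
```

```bash
python3 -m inch '[[0,0,0,5.56],[0,0,0,5.56],[0,0,0,5.56],[0,0,0,5.56],[0,0,0,0],[0,0,0,0]]' 0; python3 -m inch '[[-2.7,-2.4,0,0],[-2.7,-2.4,0,0],[-2.7,-2.4,0,0],[-2.7,-2.4,0,0],[-2.7,-2.4,0,0],[-2.7,-2.4,0,0],[-2.7,-2.4,0,0],[-2.7,-2.4,0,0],[-2.7,-2.4,0,0],[-2.7,-2.4,0,0],[0,0,0,0],[0,0,0,0]]'
```

```text
clock: 0.6
position: [215.3, -533.0, 230.9]
ee_rot: [0.0, -0.707, 0.708, 0.0]
force: [0.3, -0.7, 0.1]
gripper_width: 12.1
clock: 1.6
position: [457.4, -262.6, 231.1]
ee_rot: [0.0, 0.708, -0.706, -0.0]
force: [0.2, -0.4, -0.4]
gripper_width: 0.2
```

```bash
python3 -m inch '[[-2.55,-2.25,0,0],[-2.55,-2.25,0,0],[0,0,4,0],[0,0,4,0],[0,0,4,0],[0,0,3,0],[0,0,0,0],[0,0,0,0]]' 0; python3 - <<'E'
from plant import viewer; import cv2
for n in("scene","top"):
    cv2.imwrite(f"pics/{n}1.png",viewer.get_image(n)["frame"][:,:,::-1][110:290,150:370] if n=="scene" else viewer.get_image(n)["frame"][120:260,220:380,::-1])
for n in("scene","top"):
    a=cv2.imread(f"pics/{n}1.png"); cv2.imwrite(f"pics/{n}1.png",cv2.resize(a,None,fx=3.5,fy=3.3))
E
```

```text
clock: 2.27
position: [499.8, -213.7, 80.2]
ee_rot: [-0.001, -0.705, 0.709, 0.002]
force: [-0.4, 0.0, 0.8]
gripper_width: 0.3
```

View pics/scene1.png

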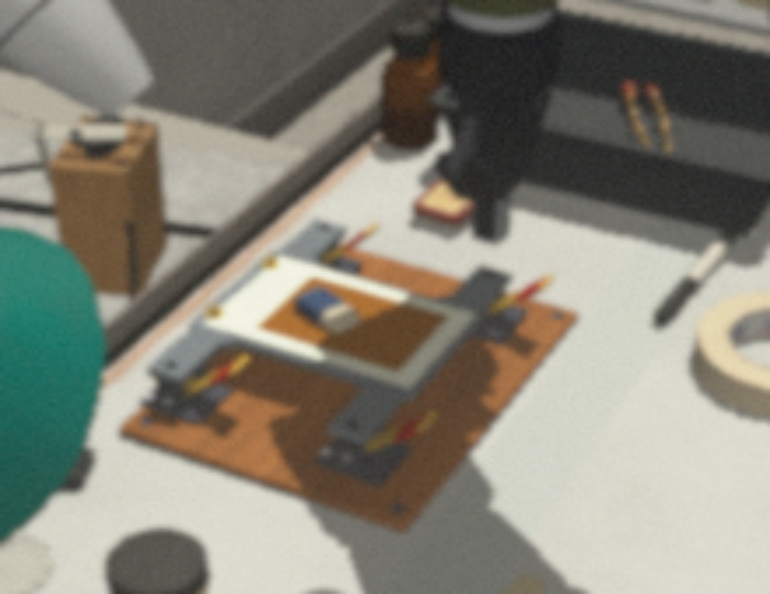

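View pics/top1.png

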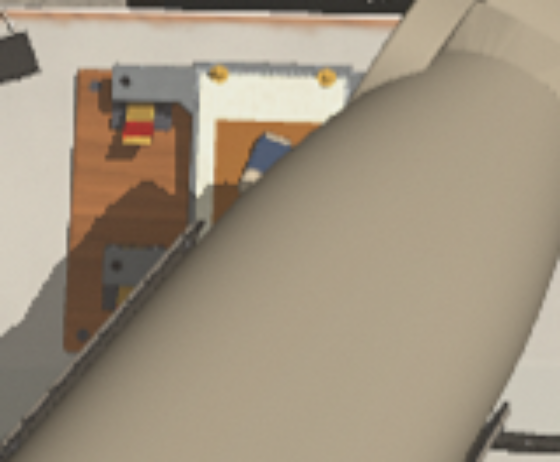

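```bash
python3 -m inch '[[0,0,2.5,0],[0,0,0.4,0],[0,0,0,0],[0,0,0,0]]' 0;python3 -m inch '[[0,0,0.2,0],[0,0,0.2,0],[0,0,0.2,0],[0,0,0,0]]' 0;python3 -m inch '[[0,0,0.15,0],[0,0,0,0],[0,0,0,0]]' 0
```

```text
clock: 2.7
position: [502.3, -214.0, 53.9]
ee_rot: [0.0, -0.706, 0.709, -0.001]
force: [0.1, -0.1, -0.4]
gripper_width: 0.2
clock: 3.03
position: [501.7, -213.4, 46.3]
ee_rot: [-0.0, -0.706, 0.709, -0.0]
force: [0.3, 0.5, -1.2]
gripper_width: -0.1
clock: 3.28
position: [501.6, -213.4, 44.7]
ee_rot: [-0.0, -0.706, 0.709, 0.0]
force: [-0.2, 0.7, -0.0]
gripper_width: -0.2
```

```bash
for i in 1 2; do python3 -m inch '[[0,0,0.1,0],[0,0,0,0],[0,0,0,0]]' 0|egrep 'pos|force'; done
```

```text
position: [501.8, -213.5, 44.1]
force: [-0.1, -0.1, 2.7]
position: [501.8, -213.6, 44.0]
force: [-3.0, 1.3, 10.6]
```

NR is firm (10.6 N at 44.0 mm). On to the far right lug, passing over its raised leaf.

```bash
python3 -m inch '[[0,0,-2.5,0],[0,0,-2.5,0],[-0.1,-3.3,0,0],[-0.1,-3.3,0,0],[0,-3.2,0,0],[0,-3.2,0,0],[0,0,2,0],[0,0,2,0],[0,0,0.4,0],[0,0,0,0],[0,0,0,0]]' 0|egrep 'pos|force|clock'
```

```text
clock: 4.7
position: [631.2, -212.0, 48.8]
force: [0.1, 0.7, 0.7]
```

```bash
python3 -m inch '[[0,0,0.2,0],[0,0,0,0],[0,0,0,0]]' 0|egrep 'pos|force';python3 -m inch '[[0,0,0.1,0],[0,0,0,0],[0,0,0,0]]' 0|egrep 'pos|force'
```

```text
position: [632.1, -212.4, 48.0]
force: [0.3, 0.0, -0.1]
position: [631.8, -212.1, 46.1]
force: [-0.1, 0.5, 0.2]
```

```bash
for i in 1 2; do python3 -m inch '[[0,0,0.1,0],[0,0,0,0],[0,0,0,0]]' 0|egrep 'pos|force'; done
```

```text
position: [631.6, -212.0, 44.7]
force: [-0.2, 0.0, -1.1]
position: [631.8, -212.1, 44.1]
force: [-1.0, -0.1, 2.5]
```

```bash
for i in 1 2; do python3 -m inch '[[0,0,0.1,0],[0,0,0,0],[0,0,0,0]]' 0|egrep 'pos|force'; done
```

```text
position: [631.8, -212.1, 44.0]
force: [-2.0, 2.1, 7.5]
position: [631.8, -212.1, 44.0]
force: [-4.8, 1.8, 13.1]
```

FR is firm too (13 N at 44.0). Next, the far left lug.

```bash
python3 -m inch '[[0,0,-2.5,0],[0,0,-2.6,0],[-3.5,-0.1,0,0],[-3.5,0,0,0],[-3.4,0,0,0],[-3.4,0,0,0],[-3.4,0,0,0],[0,0,2.2,0],[0,0,2.2,0],[0,0,0,0],[0,0,0,0]]' 0|egrep 'pos|force|clock'
```

```text
clock: 7.12
position: [632.1, -39.6, 47.5]
force: [0.5, -0.1, -0.2]
```

```bash
for i in 1 2 3; do python3 -m inch '[[0,0,0.15,0],[0,0,0,0],[0,0,0,0]]' 0|egrep 'pos|force'; done
```

```text
position: [634.4, -40.8, 48.5]
force: [-0.4, -1.0, 0.1]
position: [633.6, -40.3, 46.1]
force: [-0.2, -0.2, 0.2]
position: [633.3, -40.0, 44.1]
force: [-0.8, -0.6, 0.2]
```

```bash
for i in 1 2 3; do python3 -m inch '[[0,0,0.1,0],[0,0,0,0],[0,0,0,0]]' 0|egrep 'pos|force'; done
```

```text
position: [633.5, -40.0, 43.5]
force: [-1.4, 0.6, 2.1]
position: [633.5, -40.0, 42.4]
force: [0.6, 0.9, 2.0]
position: [633.6, -40.0, 41.4]
force: [-0.6, 0.5, 3.0]
```

```bash
for i in 1 2; do python3 -m inch '[[0,0,0.08,0],[0,0,0,0],[0,0,0,0],[0,0,0,0]]' 0|egrep 'pos|force|clock'; done; python3 - <<'E'
from plant import viewer; import cv2
i=viewer.get_image("scene")["frame"][110:290,150:370,::-1]
cv2.imwrite("pics/s2.png",cv2.resize(i,None,fx=3.5,fy=3.3))
E
```

```text
clock: 8.95
position: [633.7, -40.0, 41.1]
force: [-1.2, 0.8, 5.7]
clock: 9.28
position: [633.7, -40.0, 40.9]
force: [-3.3, 1.0, 10.4]
```

View pics/s2.png

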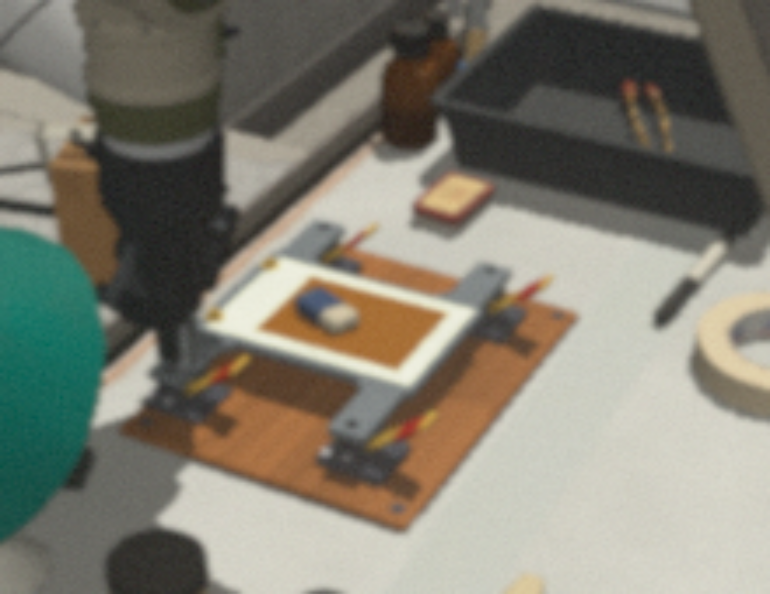

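FL gives: it sank 3 mm to 41 mm at about 3 N and is firm there. Now its leaf, 35 mm toward the robot from the pin.

```bash
python3 -m inch '[[0,0,-2.5,0],[0,0,-2.5,0],[0,1.8,0,0],[0,1.8,0,0],[0,0,0,0],[0,0,1.3,0],[0,0,1,0],[0,0,0,0],[0,0,0,0]]' 0|egrep 'pos|force|clock'; python3 - <<'E'
from plant import viewer; import cv2
i=viewer.get_image("scene")["frame"][110:290,150:370,::-1]
cv2.imwrite("pics/s3.png",cv2.resize(i,None,fx=3.5,fy=3.3))
E
```

```text
clock: 10.08
position: [596.8, -39.8, 65.3]
force: [1.0, 0.6, 0.1]
```

View pics/s3.png

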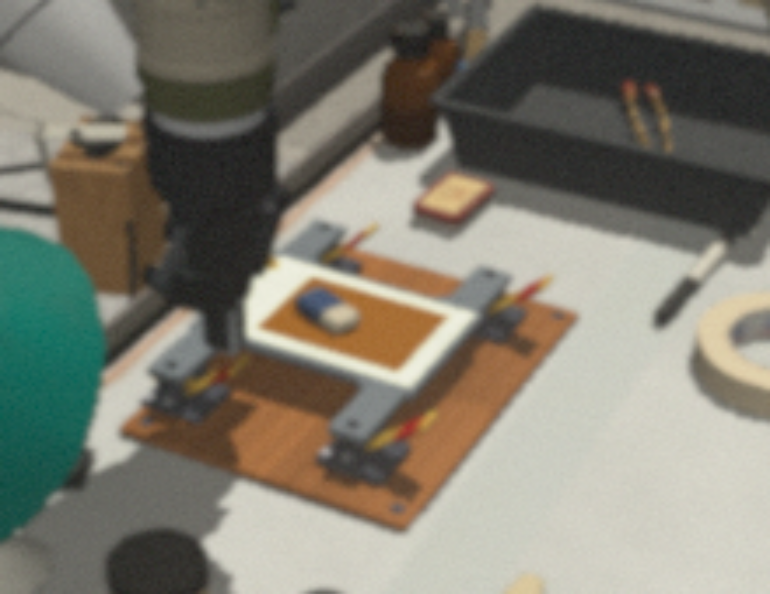

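Fingertips at about (228,345), just above the leaf's red sleeve. Pressing.

```bash
python3 -m inch '[[0,0,0.5,0],[0,0,0.5,0],[0,0,0.5,0],[0,0,0.5,0],[0,0,0,0],[0,0,0,0]]' 0|egrep 'pos|force|clock'; python3 -m inch '[[0,0,0.4,0],[0,0,0.4,0],[0,0,0.4,0],[0,0,0,0],[0,0,0,0]]' 0|egrep 'pos|force|clock'
```

```text
clock: 10.63
position: [597.2, -39.8, 46.2]
force: [0.3, -0.5, -1.0]
clock: 11.05
position: [597.1, -39.8, 34.2]
force: [-0.4, -0.7, -0.7]
```

```bash
python3 - <<'E'
from plant import viewer; import cv2
i=viewer.get_image("scene")["frame"][150:270,170:300,::-1]
cv2.imwrite("pics/s4.png",cv2.resize(i,None,fx=5,fy=5,interpolation=cv2.INTER_CUBIC))
i=viewer.get_image("top")["frame"][125:245,225:375,::-1]
cv2.imwrite("pics/t4.png",cv2.resize(i,None,fx=5,fy=5,interpolation=cv2.INTER_CUBIC))
E
```

```text
(no output)
```

View pics/s4.png

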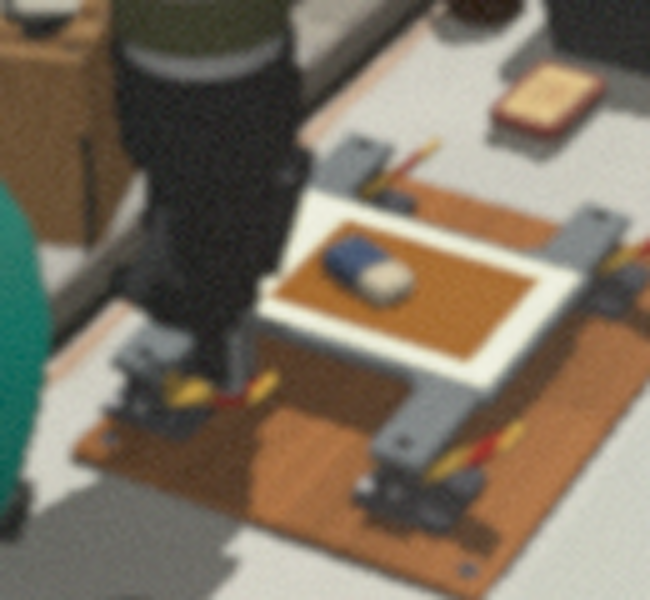

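View pics/t4.png

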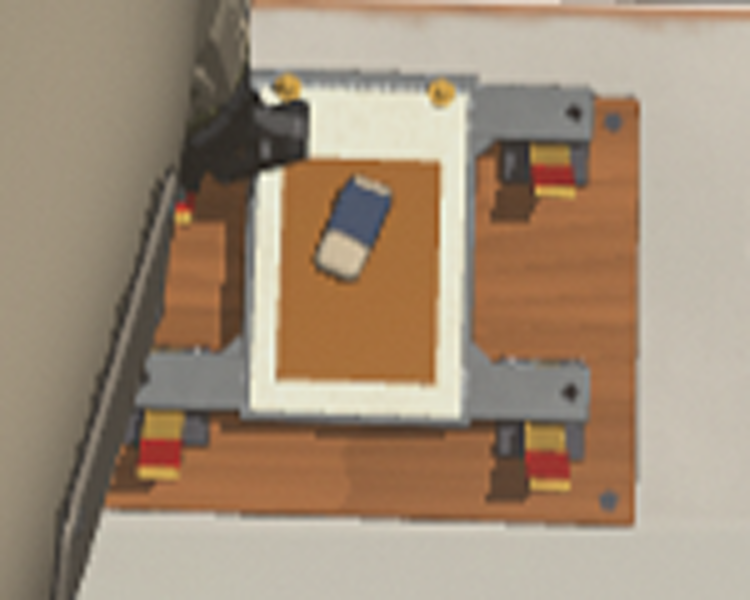

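The leaf is turning with the finger: its tip now shows farther out, at (183,213) in the top crop. I'll keep going down.

```bash
python3 -m inch '[[0,0,0.4,0],[0,0,0.4,0],[0,0,0.3,0],[0,0,0,0],[0,0,0,0],[0,0,0,0]]' 0|egrep 'pos|force|clock'; python3 -m inch '[[0,0,0.3,0],[0,0,0.2,0],[0,0,0,0],[0,0,0,0],[0,0,0,0]]' 0|egrep 'pos|force|clock'
```

```text
clock: 11.65
position: [597.4, -39.8, 23.5]
force: [0.4, -0.5, 0.2]
clock: 12.07
position: [597.3, -39.9, 18.5]
force: [0.7, -0.5, 0.4]
```

```bash
for i in 1 2 3; do python3 -m inch '[[0,0,0.15,0],[0,0,0,0],[0,0,0,0]]' 0|egrep 'pos|force|clock'; done
```

```text
clock: 12.32
position: [597.4, -39.9, 17.1]
force: [0.9, 0.4, -0.5]
clock: 12.57
position: [597.5, -39.9, 15.8]
force: [-1.0, 0.3, 1.3]
clock: 12.82
position: [597.5, -39.9, 15.5]
force: [-4.2, 0.7, 10.2]
```

The leaf is firm at 15.5 mm, which matches flat on the short foot. One slightly firmer push, then lift and look.

```bash
python3 -m inch '[[0,0,0.08,0],[0,0,0,0],[0,0,0,0],[0,0,0,0]]' 0|egrep 'pos|force|clock'; python3 -m inch '[[0,0,-2,0],[0,0,-2.5,0],[0,0,-3,0],[0,0,0,0],[0,0,0,0]]' 0|egrep 'pos|force|clock';  python3 - <<'E'
from plant import viewer; import cv2
i=viewer.get_image("scene")["frame"][150:270,170:300,::-1]
cv2.imwrite("pics/s5.png",cv2.resize(i,None,fx=5,fy=5,interpolation=cv2.INTER_CUBIC))
E
```

```text
clock: 13.15
position: [597.6, -39.9, 15.3]
force: [-5.3, 0.7, 15.0]
clock: 13.57
position: [599.2, -40.2, 90.4]
force: [-0.6, 0.2, -0.2]
```

View pics/s5.png

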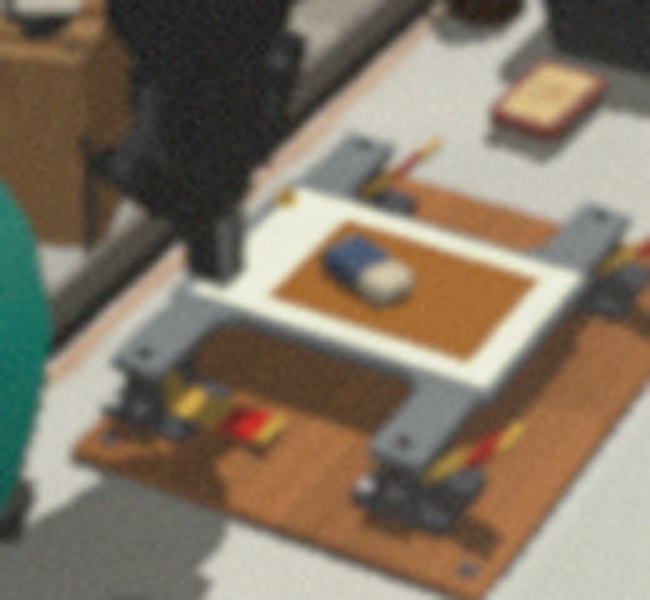

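The FL leaf lies flat (sleeve at about (245,425)), and the other three are still up. Next, the proving press on FL.

```bash
python3 -m inch '[[0,-1.7,0,0],[0,-1.75,0,0],[0,0,0,0],[0,0,2,0],[0,0,2,0],[0,0,0,0],[0,0,0,0],[0,0,0,0]]' 0|egrep 'pos|force|clock'; python3 -m inch '[[0,0,0.3,0],[0,0,0,0],[0,0,0,0],[0,0,0,0]]' 0|egrep 'pos|force|clock'
```

```text
clock: 14.28
position: [630.6, -39.9, 47.5]
force: [0.4, 0.3, -0.0]
clock: 14.62
position: [631.9, -40.0, 45.5]
force: [-0.5, 0.3, 0.1]
```

```bash
for i in 1 2 3; do python3 -m inch '[[0,0,0.12,0],[0,0,0,0],[0,0,0,0]]' 0|egrep 'pos|force|clock'; done
```

```text
clock: 14.87
position: [631.9, -40.0, 44.2]
force: [0.2, 0.0, -0.3]
clock: 15.12
position: [632.1, -40.0, 43.9]
force: [-2.8, 0.5, 5.8]
clock: 15.37
position: [632.1, -40.1, 43.8]
force: [-4.0, 0.9, 11.6]
```

FL is firm now (11.6 N at 43.8 mm). Hold, then retreat up.

```bash
python3 -m inch '[[0,0,0,0],[0,0,0,0],[0,0,0,0],[0,0,0,0],[0,0,0,0]]' 0|egrep 'pos|force|clock'; python3 -m inch '[[0,0,-1,0],[0,0,-2.5,0],[0,0,-4,0],[0,0,-4,0],[0,0,-4,0],[0,0,-3,0],[0,0,0,0],[0,0,0,0]]' 0|egrep 'pos|force|clock'; python3 -m inch '[[3,3,0,0],[3,3,0,0],[3,3,0,0],[3,3,0,0],[3,3,0,0],[3,3,0,0],[3,0,0,0],[3,0,0,0],[3,0,0,0],[3,0,0,0],[3,0,0,0],[0,0,0,0]]' 0|egrep 'pos|force|clock'; python3 -m inch '[[0,0,0,0],[0,0,0,0],[0,0,0,0],[0,0,0,0]]' 0|egrep 'pos|force|clock'; python3 - <<'E'
from plant import viewer; import cv2
i=viewer.get_image("scene")["frame"][110:290,150:370,::-1]
cv2.imwrite("pics/s6.png",cv2.resize(i,None,fx=3.5,fy=3.3))
i=viewer.get_image("top")["frame"][125:245,225:375,::-1]
cv2.imwrite("pics/t6.png",cv2.resize(i,None,fx=5,fy=5,interpolation=cv2.INTER_CUBIC))
E
```

```text
clock: 15.78
position: [632.1, -40.1, 43.8]
force: [-4.4, 0.8, 10.8]
clock: 16.45
position: [633.5, -40.3, 229.9]
force: [0.7, 0.4, -1.0]
clock: 17.45
position: [452.9, -370.7, 224.3]
force: [0.8, -0.4, -0.0]
clock: 17.78
position: [453.8, -364.6, 226.6]
force: [0.4, -0.5, -0.0]
```

View pics/s6.png

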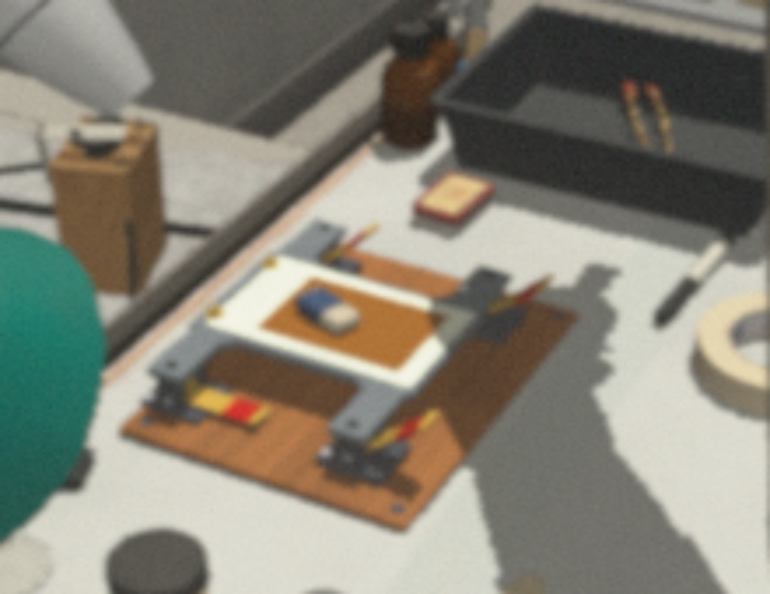

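View pics/t6.png

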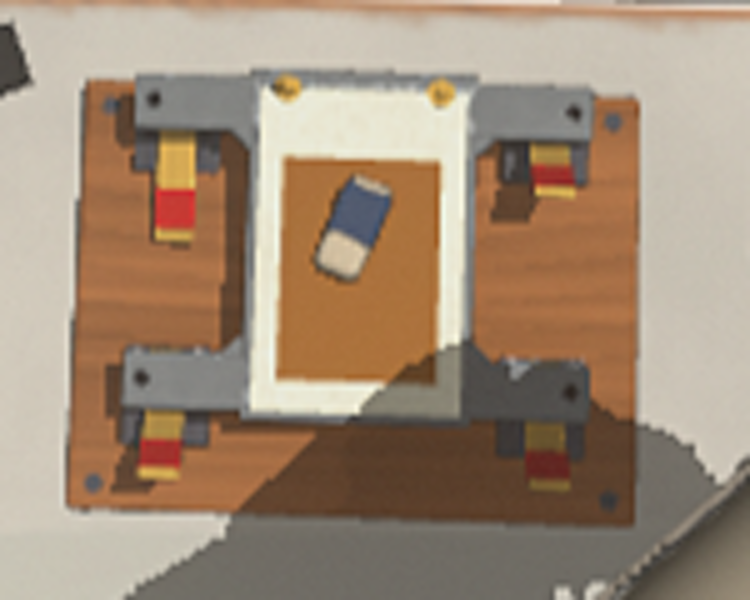

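The far left leaf is flat (sleeve at about (175,215) in the top crop), the other three are up, the plate and eraser haven't moved, and the hand is clear.

```bash
python3 -c "
from plant import workorder; print(workorder.job_done())"
```

```text
the job is handed in; nothing more can be done
None
```

The rocking corner was the far left lug. Its shim leaf is now flat, and the lug no longer gives. The job was handed in at about 18 s of the 64 s; it reports no verdict.

- **Finding it:** The near right and far right lugs stayed at 44.0 mm under 10.6 N and 13.1 N. The far left lug sank 3 mm, to 41 mm at about 3 N, and was firm there. I did not press the near left lug, because the rocking one was already found.
- **Shim:** I pressed the far left leaf down to a firm stop at 15.3–15.5 mm with up to 15 N. That matches the 15.5 mm given for flat on the short foot.
- **Proof press:** The same lug then held at 43.8 mm under about 11 N for over 0.4 s.
- **Last pictures:** One leaf is flat and the other three are still up. The plate and eraser look unmoved, and the hand is well clear.
- **Disagreements:**
  - While the leaf turned, the force readings between steps stayed near zero instead of the roughly 3 N expected. I checked by picture that the leaf was turning.
  - The lugs' outer ends measured about 7 mm nearer the plate's centre than I had assumed from the lug sizes. The leaves' positions agreed with the given ±86 mm, so I pressed there.

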